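# Slide the spacer ring into its nest pocket

### The arm

A 6-joint arm with a two-finger parallel gripper is mounted at the origin on a cart in front of the work surface, level with it; the furniture and walls round the work are solid. World frame = base frame: x ahead of the robot, y to its left, z up, the work surface at z = 0. Lengths are in m, angles in rad, forces in N, time in s.
With the tool pointing down it reaches from about 0.275 to 0.875 m from the base axis. Payload 12.5 kg.
Tool frame: the origin (TCP) lies midway between the tips of the shut fingers; the grasp point (between the pads) lies 19 mm behind it; z points along the fingers, y is the direction in which the jaws open and shut (so a half turn about z gives the same grasp; the last joint's range is limited). The gripper opens to 85 mm and grips with 20 to 120 N. Pads are 22 mm wide; open, the fingers measure 114 mm over their backs; the gripper's body (76 mm by 85 mm) begins 54 mm behind the grasp point. The pads swing forward as they close: fully open they stand 13 mm farther back than shut.
Start: joints at [-1.22, 0.351, 1.652, -0, 1.139, -0.085], TCP at [0.232, -0.499, 0.231] pointing down, gripper open.
Joint ranges: [-2.75, 2.75], [-0.79, 2.1], [0.01, 2.65], [-1.57, 4.71], [0.07, 3.14], [-2.87, 2.87]. Speed limits (rad/s): [2.22, 2.22, 2.79, 3.14, 3.14, 3.14].

### API

Orientations are given as a rotation vector (axis times angle).
In Python, from bench import sensors, imaging, robot gives the robot as it stands.
- The arm moves only by the tool drive_tool, never from a script. Its argument "series" is a list of rows, each a list of 7 numbers: the gripper's target within -1 to 1 (fully open at 1, half-way at 0, shut at -1), then the shift along the tool's x, y, z each as a share of 0.1 m, from -1 to 1, then the turn, a rotation vector about the tool's x, y, z each as a share of 180 degrees, from -1 to 1. In form: [[jaw, dx, dy, dz, ax, ay, az], ...]. A call has 1 to 5 rows; each row shifts and turns the commanded pose from where the row before left it, along the tool's axes as they then stand; what a row does not reach is not made up. A row lasts 1/12 s, in which the tool goes at most 41.7 mm and 7.16 degrees, less where a joint would pass 70% of its speed; a pose out of reach is approached as far as the arm can. A call with a number of a shift or a turn outside -1 to 1 is refused whole. A call with a gripper value outside its range is refused whole. The fingers move at their own pace and stop on an object; "squeeze" is the grip in N (left out, the last holds). Time passes only in rows, so rows that do not move let the fingers close. It gives the time, the measured TCP pose, the force and the opening at its end, in the units of the state.
- sensors.sense(): the state, without advancing time (a new reading comes with each control period).
- imaging.read_camera(name): name is "side" or "top"; returns a dict with "img" (384x512x3 uint8, red, green, blue), "fx", "fy", "cx", "cy" (pixels), "pose" (4x4, takes a point from camera to world coordinates). Camera axes: x right, y down, z forward; pixel columns grow to the right and rows downward; lengths in m; the calibration is good to about 2 mm. A picture is of the moment at which its call begins. There is no depth.
- robot.sign_off(): hands the job in, once; it reports no verdict.
The state is a dict: "t": time; "qpos": joint angles; "qvel": joint speeds; "effort": joint torques, N m; "ee_pos": TCP position; "orientation": TCP orientation; "force": force on the tool from outside, world axes, zero at the start; "moment": the same for the moment, N m; "gripper_width": finger opening in m.
Only numpy, scipy, OpenCV 4.12 (cv2) and the standard library are available. Lean on these libraries where they do the work, as an engineer would, in place of code of your own. Each camera call takes 0.05 s, during which the arm holds its last target.

### The job

Slide the steel spacer ring along the top of the nest plate until it drops into the plate's shallow round pocket, and leave it lying flat and fully home there. Keep the ring on the plate the whole time: slide it, never pick it up, and feel for the pocket gently rather than forcing the ring. Leave the cups, the spanner and the tape measure behind the plate where they are.

Things in the scene. Friction and masses are not known exactly. Their poses are not given: they have to be found in the camera images.
- ring: Loose flat steel spacer ring: outside diameter 72 mm, bore 50 mm, 8 mm thick, about 0.13 kg. Starts lying on the nest plate near its -y end, its centre 80 to 115 mm from the pocket's. Origin: centre of its underside; z its axis, up. Shut fingers fit into the bore and can drag it. Home, its underside is 28 mm above the sub-base's origin and its upper half stands out of the pocket.
- bed: Fixed aluminium sub-base on the worktop, a block 118 mm (its x) by 198 mm (its y) by 20 mm. Origin: centre of its underside; z up. On it is clamped the fixed steel nest plate, sides parallel, 140 mm (x) by 220 mm (y) by 12 mm, so its top is 32 mm above this origin. The plate's centre is off the sub-base's by up to 18 mm in x and in y, different at every set-up and not measured.
- pocket_nominal (a point): Fixed point of the sub-base, 45 mm in its +y from its centre, level with the plate's top: the middle of the area where the pocket is; axes as the sub-base's. The true pocket centre is up to 18 mm away in x and in y. The pocket is round, 75 mm across, 4 mm deep, flat-floored. A ring slid to within a few mm of its centre tips in and is stopped by the wall: a sudden rise of sideways force.
- cup_a: Bystander: turned aluminium cup, 36 mm across, 43 mm high, standing on the worktop behind the plate. Origin: centre of its underside.
- cup_b: Bystander: a second cup of the same kind, 36 mm across, 43 mm high, standing behind the plate. Origin: centre of its underside.
- spanner: Bystander: open-ended spanner 137 mm long (its y), 30 mm wide, 8 mm thick, lying flat behind the plate. Origin: centre of its underside.
- tape_measure: Bystander: tape measure 36 x 80 x 62 mm standing behind the plate. Origin: centre of its underside.
Things that resemble listed ones, but are neither listed nor needed, are in the scene too. Of the things that look like the ring, the largest one is meant.

How it is judged:
At the end, for the whole second after the job is handed in: The ring lies at rest in the pocket: its underside is on the pocket's floor (within 1.3 mm, 28 mm above the sub-base's underside), it is level within 0.025 rad, and it lies over the sub-base (z of ring in the frame of bed between 0.025 and 0.0293 m and angle between ring's own z axis and vertical below 0.025 rad and horizontal distance between ring and bed below 0.075 m and linear speed of ring below 0.01 m/s); the robot touches nothing.
It fails at once if the ring is lifted off the plate (its underside's centre more than 15 mm above the plate's top) (z of ring in the frame of bed above 0.047 m).
It fails at once if the ring is forced: the fingers press on it with more than 70 N (contact force between the fingers and ring above 70 N).
It fails at once if the ring leaves the plate (z of ring in the frame of bed below 0.02 m).
It fails at once if a bystander is moved by more than 15 mm (distance of any of cup_a, cup_b, spanner, tape_measure from where it was at the start of the episode above 0.015 m).
It also fails if it takes over 58 s, if anything falls off the work surface, if the arm or the gripper's body presses on something with over 40 N, if the wrist force passes 120 N, or if a joint passes its speed limit or range.

## Working session

There is one attempt and no reset: what is moved stays moved. The work goes in short steps, Python scripts to look and compute and a tool call to move; the robot and the scene stay as the last step left them, time stands still between calls to the robot, and variables do not carry over. Pictures are saved under pics/ and viewed, and the job is handed in when it is done.

Besides the shell and the picture viewer there is one more tool, called as a command line: name --pt "numbers of a row" for each row, then --argument value for the rest. drive_tool: Moves the arm, as the interface text tells. Its arguments: {"type":"object","properties":{"series":{"type":"array"},"squeeze":{"type":"number"}},"required":["series"]}

```bash
mkdir -p pics; ls; python3 - <<'E'
from bench import sensors, imaging, robot
import cv2,numpy as np
print(sensors.sense())
for n in("top","side"):
    c=imaging.read_camera(n); np.savez("pics/"+n+"0.npz",**c)
    cv2.imwrite(f"pics/{n}0.png",c["img"][:,:,::-1]); print(n,c["fx"],c["fy"],c["cx"],c["cy"],c["pose"].round(3))
E
```

```text
pics
{'t': 0.0, 'qpos': array([-1.21958536e+00,  3.51206907e-01,  1.65243772e+00, -1.34899688e-05,
        1.13910651e+00, -8.45896339e-02]), 'qvel': array([ 1.46530509e-04,  7.86638770e-04,  5.89307705e-05,  1.98040755e-04,
        3.34221804e-04, -2.98396731e-04]), 'effort': array([ 6.10843854e-04, -5.06105983e+01, -2.91408563e+01, -2.40156055e-05,
        4.59224000e-03, -2.82782565e-05]), 'ee_pos': array([ 0.2320835 , -0.49826202,  0.23076931]), 'orientation': array([-3.06618363e+00, -6.78910456e-01,  2.60848836e-04]), 'force': array([ 0.06678803, -0.99372481,  0.32745568]), 'moment': array([-0.01958541, -0.0256061 ,  0.02662723]), 'gripper_width': 0.08516058616254044}
top 417.8405736746497 417.8405736746497 251.84910859691428 193.38346195709835 [[-0.014 -0.995  0.102  0.521]
 [-1.     0.012 -0.018  0.128]
 [ 0.017 -0.103 -0.995  0.914]
 [ 0.     0.     0.     1.   ]]
side 409.23474517230017 409.23474517230017 255.9876754748354 192.6535303983591 [[ 0.557  0.353 -0.752  1.243]
 [ 0.83  -0.263  0.491 -0.291]
 [-0.024 -0.898 -0.439  0.441]
 [ 0.     0.     0.     1.   ]]
```

```bash
ls pics
```

```text
side0.npz
side0.png
top0.npz
top0.png
```

View pics/top0.png

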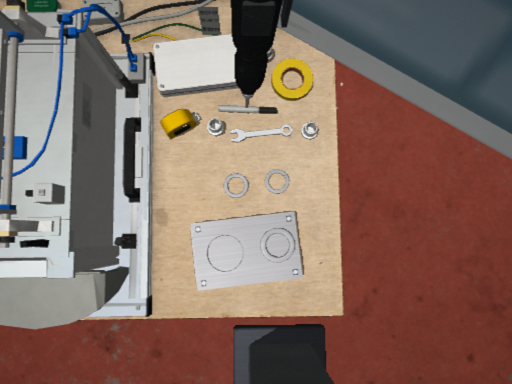

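View pics/side0.png

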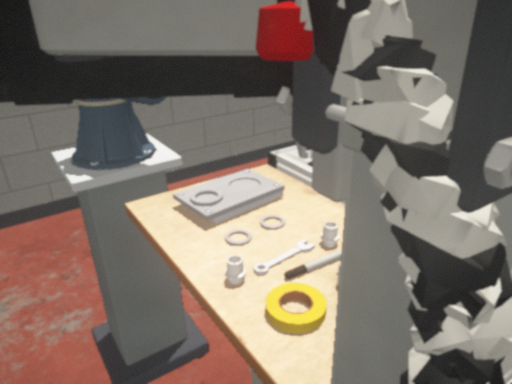

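```bash
cat > h.py <<'E'
import numpy as np,cv2
def ray(c,uv,z):
    P=np.array(c["pose"]);d=P[:3,:3]@np.array([(uv[0]-c["cx"])/c["fx"],(uv[1]-c["cy"])/c["fy"],1]);o=P[:3,3]
    return o+d*(z-o[2])/d[2]
def proj(c,p):
    P=np.array(c["pose"]);q=P[:3,:3].T@(np.array(p)-P[:3,3]);return [c["fx"]*q[0]/q[2]+c["cx"],c["fy"]*q[1]/q[2]+c["cy"]]
E
python3 - <<'E'
import cv2
a=cv2.imread("pics/top0.png")[200:300,180:315]
cv2.imwrite("pics/top0c.png",cv2.resize(a,None,fx=5.9,fy=5.9,interpolation=cv2.INTER_CUBIC))
a=cv2.imread("pics/side0.png")[160:235,160:295]
cv2.imwrite("pics/side0c.png",cv2.resize(a,None,fx=5.9,fy=5.9,interpolation=cv2.INTER_CUBIC))
E
```

```text
(no output)
```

View pics/top0c.png

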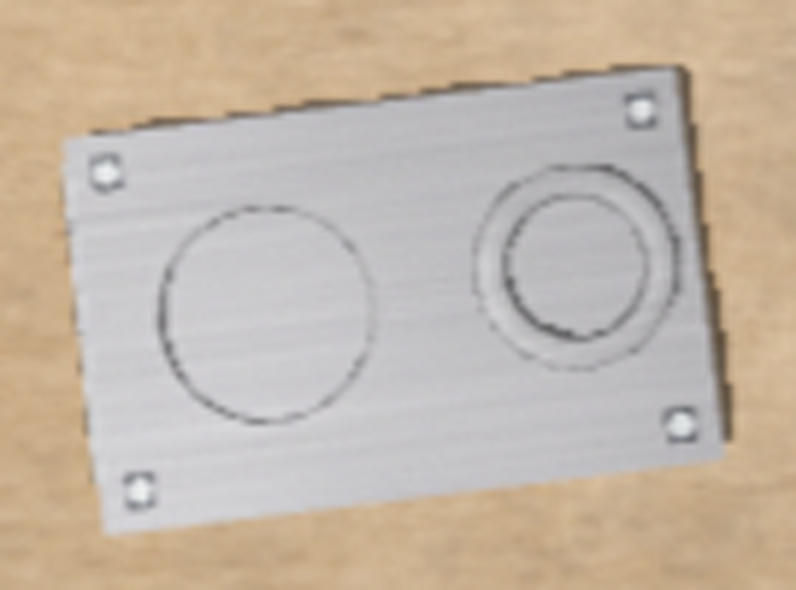

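View pics/side0c.png

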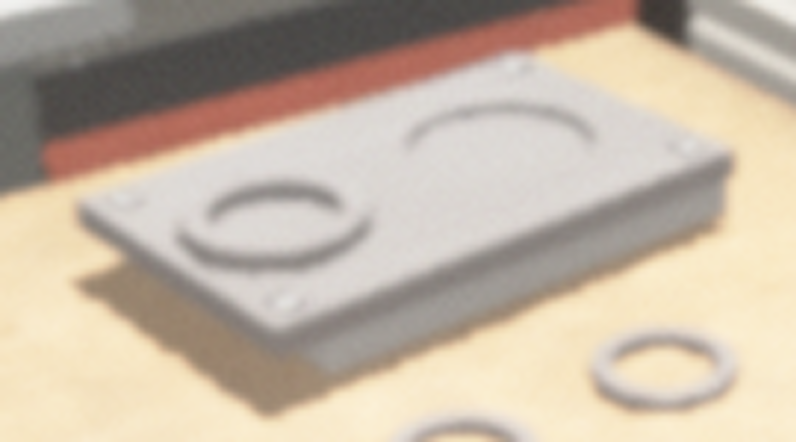

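```bash
python3 - <<'E'
import numpy as np
from h import *
c={k:v for k,v in np.load("pics/top0.npz").items()}; s=dict(np.load("pics/side0.npz"))
f=lambda x,y:(180+(x+.5)/5.9-.5,200+(y+.5)/5.9-.5)
p=ray(c,f(266.5,315),.032);r=ray(c,f(577,267),.040)
print(p,r,p-r,np.linalg.norm((p-r)[:2]))
print("diam",ray(c,f(158,315),.032)-ray(c,f(375,315),.032),ray(c,f(474,267),.04)-ray(c,f(680,267),.04))
for q in[(65,140),(685,66),(724,455),(105,533)]:print(ray(c,f(*q),.032))
g=lambda x,y:(160+(x+.5)/5.9-.5,160+(y+.5)/5.9-.5)
print("side plate",[ray(s,g(*q),.032) for q in[(78,205),(520,55),(732,160),(280,335)]])
print("ring side (top outer centre)",ray(s,g(277,222),.04), "proj pocket in crop",(np.array(proj(s,p))-160)*5.9)
E
```

```text
[0.48760643 0.17005919 0.032     ] [0.5030872  0.06026222 0.04      ] [-0.01548078  0.10979697 -0.008     ] 0.11088295180498835
diam [0.00111093 0.07676659 0.        ] [0.00102785 0.07266693 0.        ]
[0.55040348 0.24131827 0.032     ]
[0.57395998 0.01940658 0.032     ]
[0.43627991 0.0089885  0.032     ]
[0.41270272 0.22716337 0.032     ]
side plate [array([0.43585775, 0.00984635, 0.032     ]), array([0.41331214, 0.22799268, 0.032     ]), array([0.55467181, 0.23691524, 0.032     ]), array([0.57413263, 0.02524041, 0.032     ])]
ring side (top outer centre) [0.50990087 0.05837847 0.04      ] proj pocket in crop [496.57173353 143.08306576]
```

drive_tool --pt "-1 0 0 0 0 0 0.02" --pt "-1 0 0 0 0 0 0.02" --pt "-1 0 0 0 0 0 0.02" --pt "-1 0 0 0 0 0 0.02" --pt "-1 0 0 0 0 0 0.015" --squeeze 30

```text
t: 0.52
ee_pos: [0.2321, -0.4984, 0.2309]
orientation: [-3.134, -0.21, 0.0]
force: [-0.6, 0.6, -0.5]
gripper_width: 0.026
```

```bash
cat >> h.py <<'E'
from scipy.spatial.transform import Rotation as Ro
def go(x,y,z):
    from bench import sensors
    s=sensors.sense();R=Ro.from_rotvec(s["orientation"]).as_matrix()
    d=R.T@(np.array([x,y,z])-s["ee_pos"])
    print("t",round(s["t"],2),"ee",s["ee_pos"].round(4),"F",s["force"].round(1),"w",round(s["gripper_width"],4))
    print("shift units(0.1m)",(d*10).round(3),"xdir",np.degrees(np.arctan2(R[1,0],R[0,0])).round(1),"ydir",np.degrees(np.arctan2(R[1,1],R[0,1])).round(1),"z",R[:,2].round(4))
    print("world x,y in tool units per mm:",(R.T@np.eye(3)*.01).round(4)[:2,:2].tolist())
E
python3 -c "
from h import go
go(.503,.060,.15)"
```

```text
t 0.52 ee [ 0.2321 -0.4984  0.2309] F [-0.6  0.6 -0.5] w 0.026
shift units(0.1m) [ 3.43  -5.171  0.813] xdir 7.7 ydir -82.3 z [-2.e-04  7.e-04 -1.e+00]
world x,y in tool units per mm: [[0.0099, 0.0013], [0.0013, -0.0099]]
```

drive_tool --pt "-1 0.17 -0.26 0 0 0 0" --pt "-1 0.17 -0.26 0 0 0 0" --pt "-1 0.17 -0.26 0 0 0 0" --pt "-1 0.17 -0.26 0 0 0 0" --pt "-1 0.17 -0.26 0 0 0 0"

```text
t: 0.93
ee_pos: [0.2988, -0.3567, 0.231]
orientation: [-3.134, -0.215, 0.0]
force: [1.2, -0.3, 0.4]
gripper_width: -0.0
```

drive_tool --pt "-1 0.17 -0.26 0 0 0 0" --pt "-1 0.17 -0.26 0 0 0 0" --pt "-1 0.17 -0.26 0 0 0 0" --pt "-1 0.17 -0.26 0 0 0 0" --pt "-1 0.17 -0.26 0 0 0 0"

```text
t: 1.35
ee_pos: [0.3652, -0.2162, 0.2312]
orientation: [-3.134, -0.215, 0.0]
force: [0.5, -0.9, -0.1]
gripper_width: 0.0
```

drive_tool --pt "-1 0.17 -0.26 0 0 0 0" --pt "-1 0.17 -0.26 0 0 0 0" --pt "-1 0.17 -0.26 0 0 0 0" --pt "-1 0.17 -0.26 0 0 0 0" --pt "-1 0.17 -0.26 0 0 0 0"

```text
t: 1.77
ee_pos: [0.4317, -0.0758, 0.2312]
orientation: [-3.134, -0.216, 0.0]
force: [-0.2, -0.1, 0.2]
gripper_width: 0.0001
```

drive_tool --pt "-1 0.17 -0.26 0 0 0 0" --pt "-1 0.17 -0.26 0 0 0 0" --pt "-1 0.17 -0.25 0 0 0 0" --pt "-1 0.17 -0.2 0 0 0 0" --pt "-1 0 0 0 0 0 0"

```text
t: 2.18
ee_pos: [0.4869, 0.0311, 0.2311]
orientation: [-3.133, -0.22, -0.001]
force: [0.1, 0.4, -0.3]
gripper_width: -0.0
```

```bash
python3 - <<'E'
from h import *
from bench import imaging
go(.503,.060,.060)
for n in("top","side"):
    c=imaging.read_camera(n); cv2.imwrite(f"pics/{n}1.png",c["img"][:,:,::-1])
E
```

```text
t 2.18 ee [0.4869 0.0311 0.2311] F [ 0.1  0.4 -0.3] w -0.0
shift units(0.1m) [ 0.199 -0.262  1.711] xdir 8.0 ydir -82.0 z [ 4.e-04  7.e-04 -1.e+00]
world x,y in tool units per mm: [[0.0099, 0.0014], [0.0014, -0.0099]]
```

View pics/side1.png

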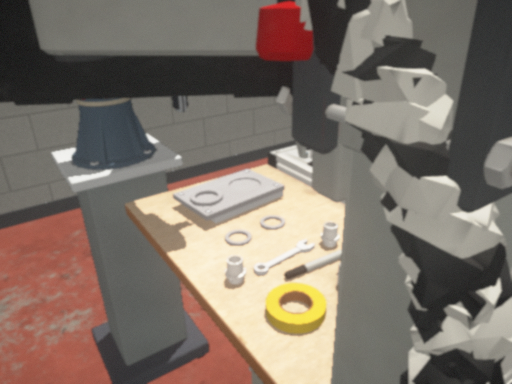

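View pics/top1.png

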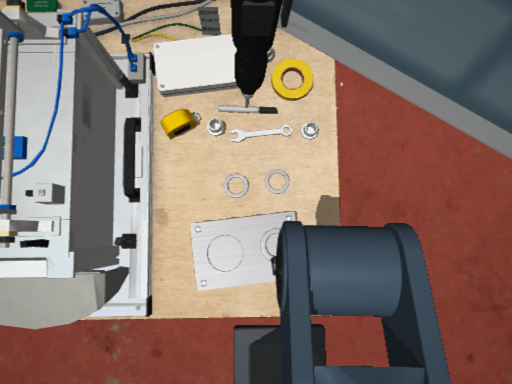

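drive_tool --pt "-1 0.1 -0.13 0.1 0 0 0" --pt "-1 0.1 -0.13 0.3 0 0 0" --pt "-1 0 0 0.35 0 0 0" --pt "-1 0 0 0.35 0 0 0" --pt "-1 0 0 0.3 0 0 0"

```text
t: 2.7
ee_pos: [0.5007, 0.0556, 0.0894]
orientation: [3.134, 0.214, -0.002]
force: [0.3, -0.1, -0.7]
gripper_width: -0.0002
```

drive_tool --pt "-1 0 0 0.15 0 0 0" --pt "-1 0 0 0.1 0 0 0" --pt "-1 0 0 0 0 0 0" --pt "-1 0 0 0 0 0 0"

```text
t: 3.03
ee_pos: [0.5019, 0.056, 0.0668]
orientation: [3.134, 0.214, 0.0]
force: [0.3, -0.4, 0.6]
gripper_width: 0.0001
```

```bash
python3 - <<'E'
from h import *
from bench import imaging
go(.503,.060,.036)
for n in("side",):
    c=imaging.read_camera(n); np.savez("pics/s2.npz",**c); cv2.imwrite(f"pics/{n}2.png",cv2.resize(c["img"][130:235,140:300,::-1],None,fx=5,fy=5,interpolation=2))
E
```

```text
t 3.03 ee [0.5019 0.056  0.0668] F [ 0.3 -0.4  0.6] w 0.0001
shift units(0.1m) [ 0.017 -0.038  0.308] xdir 7.8 ydir -82.2 z [ 2.e-04 -0.e+00 -1.e+00]
world x,y in tool units per mm: [[0.0099, 0.0014], [0.0014, -0.0099]]
```

View pics/side2.png

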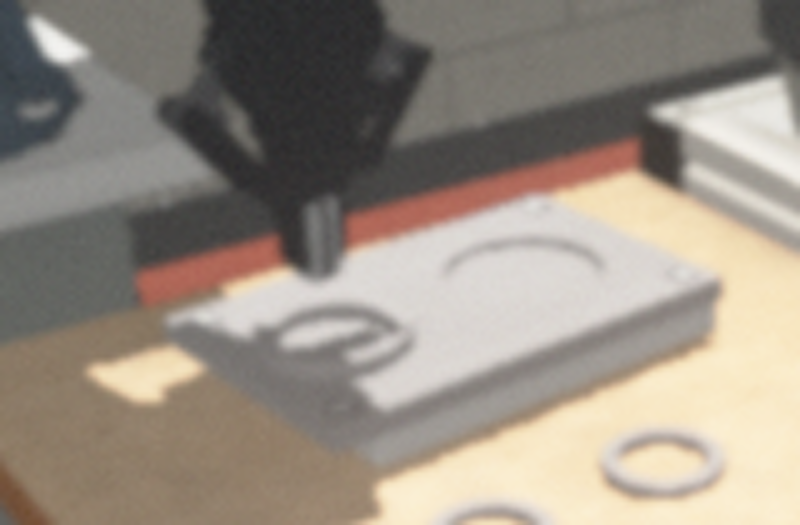

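```bash
python3 - <<'E'
from h import *
c=dict(np.load("pics/s2.npz"))
k=lambda p:((np.array(proj(c,p))-[140,130])*5).round(0)
print("tcp",k([.5019,.056,.0668]),"ring top centre",k([.503,.060,.04]),"below tcp",k([.5019,.056,.04]))
E
```

```text
tcp [315. 276.] ring top centre [329. 329.] below tcp [319. 331.]
```

drive_tool --pt "-1 0.02 -0.04 0 0 0 0" --pt "-1 0 0 0.1 0 0 0" --pt "-1 0 0 0.08 0 0 0" --pt "-1 0 0 0.05 0 0 0" --pt "-1 0 0 0 0 0 0"

```text
t: 3.5
ee_pos: [0.5024, 0.0608, 0.042]
orientation: [-3.134, -0.216, 0.003]
force: [-1.0, -0.4, 0.0]
gripper_width: 0.0002
```

drive_tool --pt "-1 0 0 0.03 0 0 0" --pt "-1 0 0 0.02 0 0 0" --pt "-1 0 0 0.02 0 0 0" --pt "-1 0 0 0 0 0 0" --pt "-1 0 0 0 0 0 0"

```text
t: 3.92
ee_pos: [0.5032, 0.0608, 0.0363]
orientation: [-3.134, -0.216, 0.0]
force: [0.2, -0.7, -0.1]
gripper_width: -0.0001
```

drive_tool --pt "-1 0 0 0.015 0 0 0" --pt "-1 0 -0.03 0 0 0 0" --pt "-1 0 -0.03 0 0 0 0" --pt "-1 0 -0.03 0 0 0 0" --pt "-1 0 -0.03 0 0 0 0"

```text
t: 4.33
ee_pos: [0.5015, 0.0731, 0.0349]
orientation: [-3.134, -0.216, -0.0]
force: [0.4, 0.0, -0.7]
gripper_width: 0.0
```

drive_tool --pt "-1 0 -0.03 0 0 0 0" --pt "-1 0 -0.03 0 0 0 0" --pt "-1 0 -0.03 0 0 0 0" --pt "-1 0 -0.03 0 0 0 0" --pt "-1 0 -0.03 0 0 0 0"

```text
t: 4.75
ee_pos: [0.4994, 0.0878, 0.0348]
orientation: [3.134, 0.216, 0.0]
force: [0.2, -1.0, 0.2]
gripper_width: -0.0
```

drive_tool --pt "-1 0 -0.04 0 0 0 0" --pt "-1 0 -0.04 0 0 0 0" --pt "-1 0 -0.04 0 0 0 0" --pt "-1 0 -0.04 0 0 0 0" --pt "-1 0 -0.04 0 0 0 0"

```text
t: 5.17
ee_pos: [0.4966, 0.1078, 0.0348]
orientation: [3.134, 0.216, -0.0]
force: [0.2, -1.0, 0.4]
gripper_width: -0.0002
```

```bash
python3 - <<'E'
from h import *
from bench import imaging
go(.4876-.0011,.170+.0079,.0345)
for n in("side","top"):
    c=imaging.read_camera(n); np.savez(f"pics/{n}3.npz",**c); cv2.imwrite(f"pics/{n}3.png",cv2.resize(c["img"][130:235,140:300,::-1] if n=="side" else c["img"][195:300,160:320,::-1],None,fx=5,fy=5,interpolation=2))
E
```

```text
t 5.17 ee [0.4966 0.1078 0.0348] F [ 0.2 -1.   0.4] w -0.0002
shift units(0.1m) [-0.004 -0.708  0.003] xdir 7.9 ydir -82.1 z [-0. -0. -1.]
world x,y in tool units per mm: [[0.0099, 0.0014], [0.0014, -0.0099]]
```

View pics/side3.png

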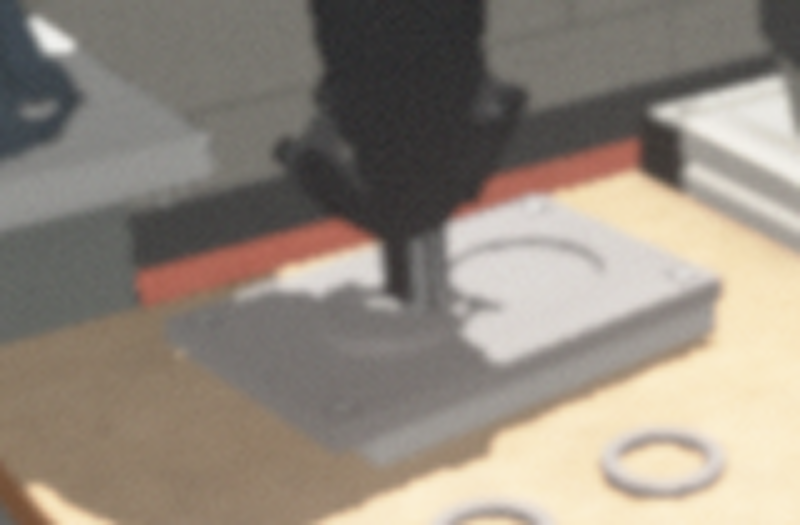

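View pics/top3.png

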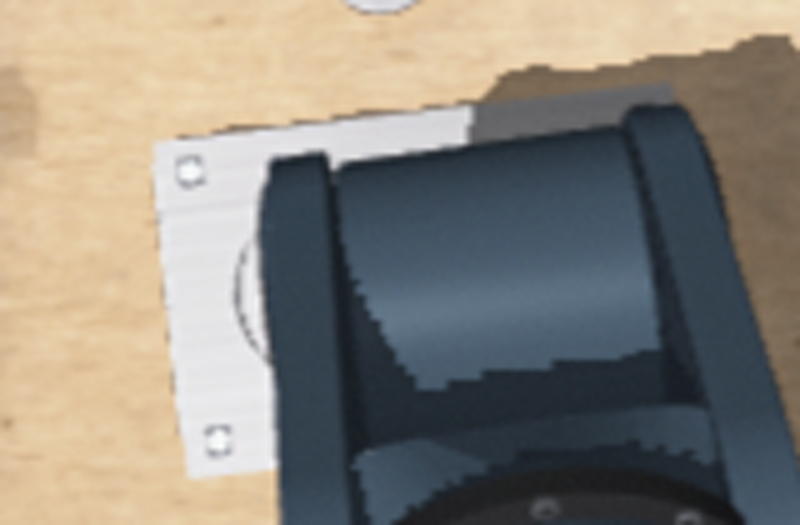

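drive_tool --pt "-1 0 -0.04 0 0 0 0" --pt "-1 0 -0.04 0 0 0 0" --pt "-1 0 -0.04 0 0 0 0" --pt "-1 0 -0.04 0 0 0 0" --pt "-1 0 -0.04 0 0 0 0"

```text
t: 5.68
ee_pos: [0.4939, 0.1276, 0.0348]
orientation: [-3.134, -0.216, 0.0]
force: [-0.0, -1.1, 0.2]
gripper_width: 0.0006
```

drive_tool --pt "-1 0 -0.04 0 0 0 0" --pt "-1 0 -0.04 0 0 0 0" --pt "-1 0 -0.04 0 0 0 0" --pt "-1 0 -0.04 0 0 0 0" --pt "-1 0 -0.04 0 0 0 0"

```text
t: 6.1
ee_pos: [0.4912, 0.1474, 0.0348]
orientation: [-3.134, -0.216, 0.0]
force: [0.6, -1.8, -1.3]
gripper_width: -0.0001
```

drive_tool --pt "-1 0 -0.03 0 0 0 0" --pt "-1 0 -0.03 0 0 0 0" --pt "-1 0 -0.03 0 0 0 0" --pt "-1 0 -0.03 0 0 0 0"

```text
t: 6.43
ee_pos: [0.4896, 0.1591, 0.0348]
orientation: [3.134, 0.215, 0.0]
force: [0.6, -1.5, 0.7]
gripper_width: -0.0003
```

drive_tool --pt "-1 0 -0.02 0 0 0 0" --pt "-1 0 -0.02 0 0 0 0" --pt "-1 0 0 0 0 0 0"

```text
t: 6.68
ee_pos: [0.489, 0.1631, 0.0348]
orientation: [-3.134, -0.216, 0.0]
force: [0.0, -0.6, -0.5]
gripper_width: -0.0004
```

```bash
python3 - <<'E'
from h import *
from bench import imaging
go(.4876-.0011,.170+.0079,.0345)
for n in("side",):
    c=imaging.read_camera(n); np.savez(f"pics/{n}4.npz",**c); cv2.imwrite(f"pics/{n}4.png",cv2.resize(c["img"][130:235,140:300,::-1],None,fx=5,fy=5,interpolation=2))
E
```

```text
t 6.68 ee [0.489  0.1631 0.0348] F [ 0.  -0.6 -0.5] w -0.0004
shift units(0.1m) [-0.004 -0.15   0.003] xdir 7.9 ydir -82.1 z [-0.e+00  1.e-04 -1.e+00]
world x,y in tool units per mm: [[0.0099, 0.0014], [0.0014, -0.0099]]
```

View pics/side4.png

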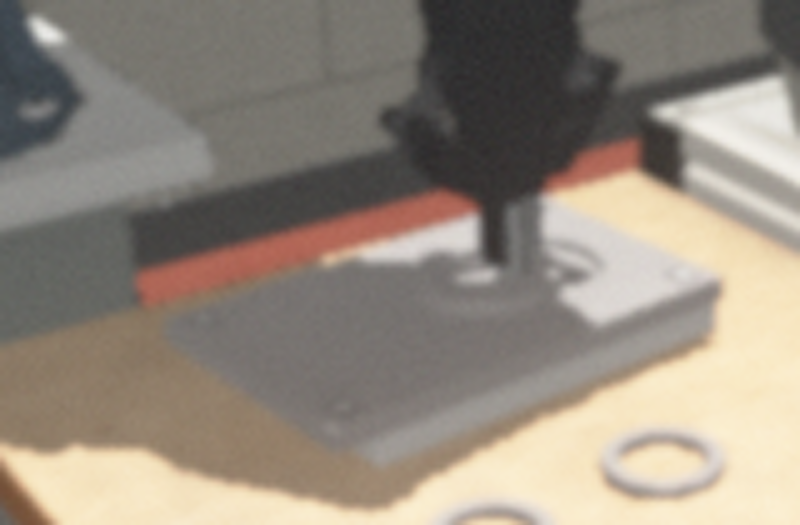

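drive_tool --pt "-1 0 -0.015 0 0 0 0" --pt "-1 0 -0.015 0 0 0 0" --pt "-1 0 -0.015 0 0 0 0"

```text
t: 6.98
ee_pos: [0.4884, 0.1673, 0.0348]
orientation: [3.134, 0.215, 0.0]
force: [0.2, -0.0, -0.3]
gripper_width: 0.0001
```

drive_tool --pt "-1 0 -0.015 0 0 0 0" --pt "-1 0 -0.015 0 0 0 0"

```text
t: 7.15
ee_pos: [0.488, 0.1704, 0.0348]
orientation: [3.134, 0.216, -0.0]
force: [0.9, -1.0, -0.1]
gripper_width: 0.0001
```

drive_tool --pt "-1 0 -0.015 0 0 0 0" --pt "-1 0 -0.015 0 0 0 0"

```text
t: 7.32
ee_pos: [0.4876, 0.1734, 0.0348]
orientation: [3.134, 0.216, -0.0]
force: [-1.0, -1.0, -0.5]
gripper_width: 0.0001
```

drive_tool --pt "-1 0 -0.01 0 0 0 0"

```text
t: 7.4
ee_pos: [0.4874, 0.1744, 0.0348]
orientation: [-3.134, -0.216, 0.0]
force: [0.6, -0.5, -0.8]
gripper_width: 0.0001
```

drive_tool --pt "-1 0 -0.01 0 0 0 0"

```text
t: 7.48
ee_pos: [0.4873, 0.1753, 0.0348]
orientation: [-3.134, -0.216, -0.0]
force: [-0.1, -0.5, -0.2]
gripper_width: 0.0001
```

drive_tool --pt "-1 0 -0.01 0 0 0 0"

```text
t: 7.57
ee_pos: [0.4872, 0.1763, 0.0348]
orientation: [-3.134, -0.216, 0.0]
force: [-0.2, -0.4, -1.1]
gripper_width: -0.0
```

drive_tool --pt "-1 0 -0.01 0 0 0 0"

```text
t: 7.65
ee_pos: [0.4871, 0.1773, 0.0348]
orientation: [3.134, 0.216, -0.0]
force: [0.1, -1.1, 0.3]
gripper_width: -0.0002
```

drive_tool --pt "-1 0 -0.01 0 0 0 0"

```text
t: 7.73
ee_pos: [0.4869, 0.1783, 0.0348]
orientation: [-3.134, -0.215, -0.0]
force: [0.7, -0.3, 0.1]
gripper_width: -0.0001
```

drive_tool --pt "-1 0 -0.01 0 0 0 0"

```text
t: 7.82
ee_pos: [0.4868, 0.1793, 0.0348]
orientation: [-3.134, -0.216, -0.0]
force: [0.4, -0.0, 0.4]
gripper_width: 0.0003
```

```bash
python3 - <<'E'
from h import *
from bench import imaging
go(.4876-.0011,.170+.0079,.0345)
for n in("side",):
    c=imaging.read_camera(n); np.savez(f"pics/{n}5.npz",**c); cv2.imwrite(f"pics/{n}5.png",cv2.resize(c["img"][160:220,200:290,::-1],None,fx=8,fy=8,interpolation=2))
E
```

```text
t 7.82 ee [0.4868 0.1793 0.0348] F [ 0.4 -0.   0.4] w 0.0003
shift units(0.1m) [-0.005  0.013  0.003] xdir 7.9 ydir -82.1 z [ 0.  0. -1.]
world x,y in tool units per mm: [[0.0099, 0.0014], [0.0014, -0.0099]]
```

View pics/side5.png

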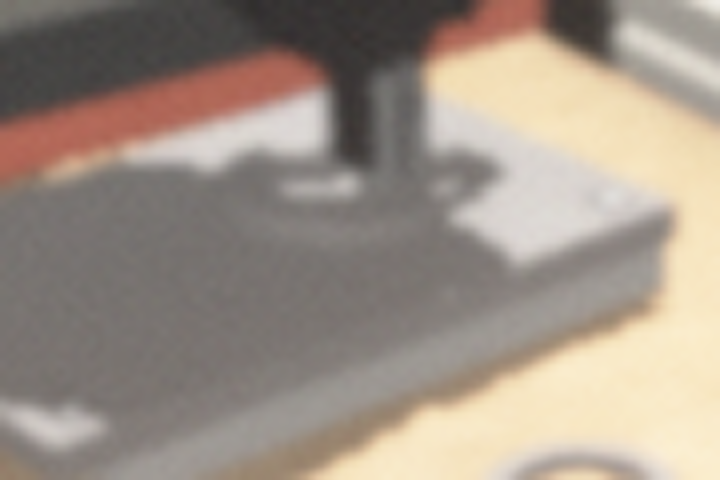

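drive_tool --pt "-1 0 -0.01 0 0 0 0"

```text
t: 7.95
ee_pos: [0.4867, 0.1802, 0.0348]
orientation: [3.134, 0.216, 0.0]
force: [1.0, -1.8, 1.2]
gripper_width: -0.0004
```

drive_tool --pt "-1 0 -0.01 0 0 0 0"

```text
t: 8.03
ee_pos: [0.4865, 0.1812, 0.0348]
orientation: [3.134, 0.216, 0.0]
force: [-0.8, -1.8, 0.9]
gripper_width: -0.0003
```

drive_tool --pt "-1 0 -0.01 0 0 0 0"

```text
t: 8.12
ee_pos: [0.4864, 0.1822, 0.0348]
orientation: [3.134, 0.216, 0.0]
force: [0.0, -0.4, 0.5]
gripper_width: 0.0002
```

drive_tool --pt "-1 0 -0.01 0 0 0 0"

```text
t: 8.2
ee_pos: [0.4862, 0.1832, 0.0348]
orientation: [3.134, 0.216, -0.0]
force: [0.8, -0.5, 0.7]
gripper_width: 0.0002
```

drive_tool --pt "-1 0 -0.01 0 0 0 0"

```text
t: 8.28
ee_pos: [0.4861, 0.1842, 0.0348]
orientation: [-3.134, -0.215, 0.0]
force: [-0.0, -0.6, -0.9]
gripper_width: -0.0
```

drive_tool --pt "-1 0 -0.01 0 0 0 0"

```text
t: 8.37
ee_pos: [0.4859, 0.1852, 0.0348]
orientation: [-3.134, -0.216, 0.0]
force: [0.3, -0.8, -0.2]
gripper_width: 0.0
```

```bash
python3 - <<'E'
from h import *
from bench import imaging
go(.4876-.0011,.170+.0079,.0345)
for n in("side",):
    c=imaging.read_camera(n); np.savez(f"pics/{n}6.npz",**c); cv2.imwrite(f"pics/{n}6.png",cv2.resize(c["img"][160:220,200:290,::-1],None,fx=8,fy=8,interpolation=2))
E
```

```text
t 8.37 ee [0.4859 0.1852 0.0348] F [ 0.3 -0.8 -0.2] w 0.0
shift units(0.1m) [-0.004  0.073  0.003] xdir 7.9 ydir -82.1 z [-1.e-04 -0.e+00 -1.e+00]
world x,y in tool units per mm: [[0.0099, 0.0014], [0.0014, -0.0099]]
```

View pics/side6.png

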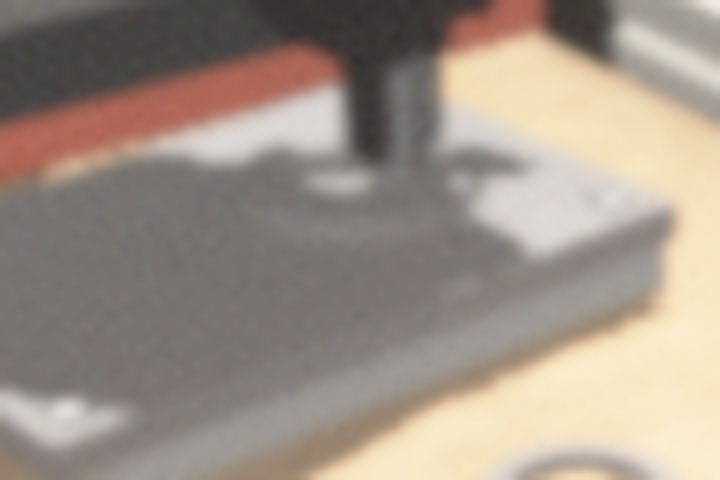

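drive_tool --pt "-1 0 -0.01 0 0 0 0"

```text
t: 8.5
ee_pos: [0.4858, 0.1861, 0.0348]
orientation: [3.134, 0.216, -0.0]
force: [-0.3, -0.6, -0.7]
gripper_width: -0.0
```

drive_tool --pt "-1 0 -0.01 0 0 0 0"

```text
t: 8.58
ee_pos: [0.4857, 0.1871, 0.0348]
orientation: [3.134, 0.216, -0.0]
force: [0.2, -0.7, 0.2]
gripper_width: -0.0001
```

drive_tool --pt "-1 0 0 0 0 0 0"

```text
t: 8.67
ee_pos: [0.4857, 0.1873, 0.0348]
orientation: [-3.134, -0.216, -0.0]
force: [0.4, 0.1, -0.7]
gripper_width: -0.0001
```

```bash
python3 - <<'E'
from h import *
from bench import imaging
go(.4876-.0011,.170+.0079,.0345)
c=imaging.read_camera("side"); np.savez(f"pics/side7.npz",**c)
def enh(n):
    i=dict(np.load(f"pics/{n}.npz"))["img"][170:200,215:275,::-1]
    g=cv2.cvtColor(cv2.resize(i,None,fx=12,fy=12,interpolation=2),6).astype(float)
    return np.clip((g-60)*2.2,0,255).astype(np.uint8)
cv2.imwrite("pics/cmp7.png",np.vstack([enh("side5"),enh("side7")])[:,:])
print("ring-home left/bottom pts (px in crop):")
for nm,ctr in(("home",[.4876,.1701,.036]),("unhome+0",[.4876,.1701,.04])):
    P=np.array([proj(c,[ctr[0]+.036*np.cos(a),ctr[1]+.036*np.sin(a),ctr[2]]) for a in np.linspace(0,6.28,200)])
    print(nm,((P.min(0)-[215,170])*12).round(),((P.max(0)-[215,170])*12).round())
E
```

```text
t 8.67 ee [0.4857 0.1873 0.0348] F [ 0.4  0.1 -0.7] w -0.0001
shift units(0.1m) [-0.005  0.094  0.003] xdir 7.9 ydir -82.1 z [ 0.e+00  1.e-04 -1.e+00]
world x,y in tool units per mm: [[0.0099, 0.0014], [0.0014, -0.0099]]
ring-home left/bottom pts (px in crop):
home [168.  79.] [531. 231.]
unhome+0 [166.  61.] [531. 212.]
```

View pics/cmp7.png

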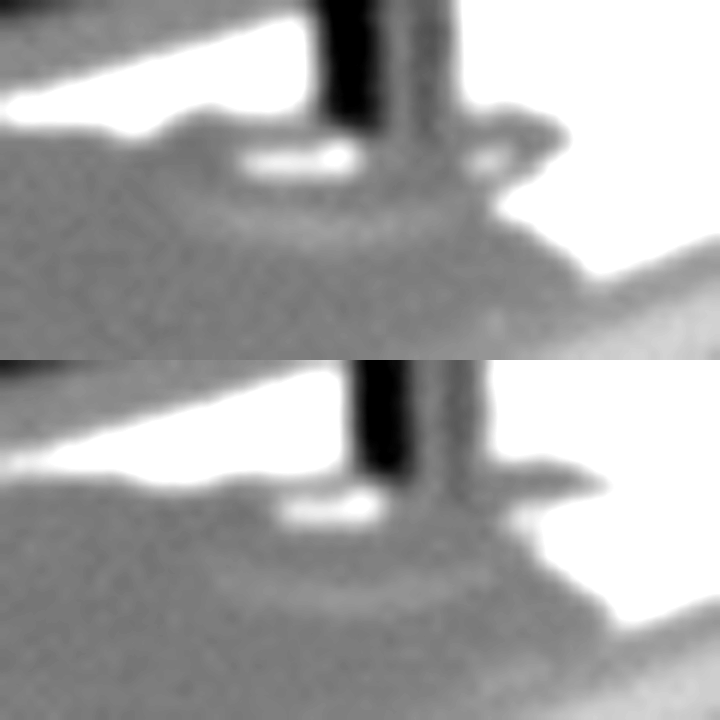

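drive_tool --pt "-1 0 0.03 0 0 0 0" --pt "-1 0 0.03 0 0 0 0" --pt "-1 0 0.02 0 0 0 0" --pt "-1 0 0 -0.1 0 0 0" --pt "-1 0 0 -0.3 0 0 0"

```text
t: 9.13
ee_pos: [0.4849, 0.1784, 0.0728]
orientation: [3.133, 0.215, -0.009]
force: [0.9, 0.2, -0.9]
gripper_width: -0.0002
```

drive_tool --pt "-1 0 0.1 -0.35 0 0 0" --pt "-1 0 0.35 -0.1 0 0 0" --pt "-1 0 0.36 0 0 0 0" --pt "-1 0 0.36 0 0 0 0" --pt "-1 0 0.36 0 0 0 0"

```text
t: 9.55
ee_pos: [0.5079, 0.0261, 0.121]
orientation: [3.134, 0.216, 0.002]
force: [1.9, 0.1, 0.5]
gripper_width: 0.0001
```

drive_tool --pt "-1 0 0.36 0 0 0 0" --pt "-1 0 0.36 0 0 0 0" --pt "-1 0 0.36 0 0 0 0" --pt "-1 0 0.36 0 0 0 0" --pt "-1 0 0 0 0 0 0"

```text
t: 9.97
ee_pos: [0.5283, -0.1202, 0.1208]
orientation: [3.133, 0.209, 0.003]
force: [-0.3, 0.0, 0.1]
gripper_width: 0.0001
```

```bash
python3 - <<'E'
from h import *
from bench import imaging
go(.4876-.0011,.170+.0079,.0345)
o={"top":(slice(200,300),slice(180,315)),"side":(slice(160,235),slice(160,295))}
for n in("side","top"):
    c=imaging.read_camera(n); np.savez(f"pics/{n}8.npz",**c); cv2.imwrite(f"pics/{n}8.png",cv2.resize(c["img"][o[n]][:,:,::-1],None,fx=5.9,fy=5.9,interpolation=2))
E
```

```text
t 9.97 ee [ 0.5283 -0.1202  0.1208] F [-0.3  0.   0.1] w 0.0001
shift units(0.1m) [-0.019 -3.012  0.858] xdir 7.6 ydir -82.4 z [ 0.0021 -0.0015 -1.    ]
world x,y in tool units per mm: [[0.0099, 0.0013], [0.0013, -0.0099]]
```

View pics/side8.png

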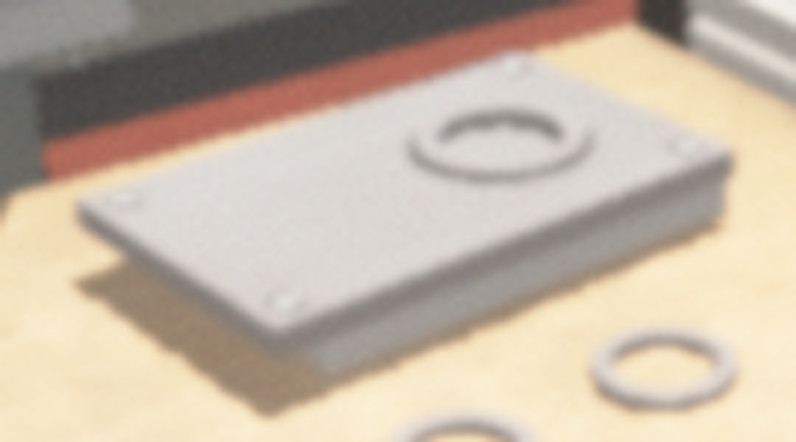

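View pics/top8.png

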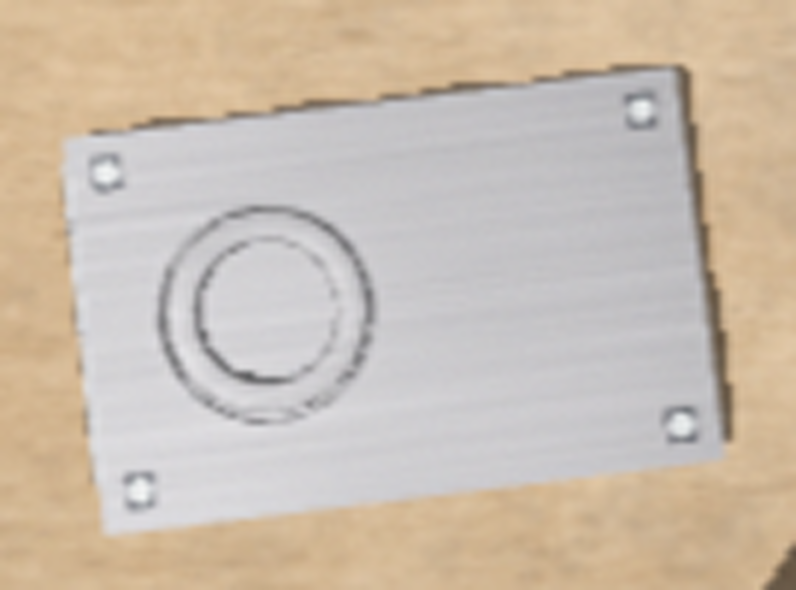

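```bash
python3 - <<'E'
from h import *
t=dict(np.load("pics/top8.npz")); s=dict(np.load("pics/side8.npz")); t0=dict(np.load("pics/top0.npz"))
f=lambda x,y:(180+(x+.5)/5.9-.5,200+(y+.5)/5.9-.5)
def ext(ctr,r):
    P=np.array([proj(s,[ctr[0]+r*np.cos(a),ctr[1]+r*np.sin(a),ctr[2]]) for a in np.linspace(0,6.28,300)])
    P=(P+.5-160)*5.9-.5
    return P.min(0).round(1),P.max(0).round(1)
r0=ray(t0,f(577,267),.04); print("start ring z40 outer",ext(r0,.036),"z36",ext(ray(t0,f(577,267),.036),.036))
for z in(.036,.040):
    r=ray(t,f(268.5,311),z); print(z,r,"outer",ext(r,.036),"bore",ext(r,.025))
# image difference profile along vertical column through ring front, before and after
i0=cv2.cvtColor(dict(np.load("pics/side0.npz"))["img"],7); i8=cv2.cvtColor(s["img"],7)
print("start front col",i0[192:212,206]); print("now front col",i8[178:198,244])
print("start back",i0[184:200,206]);print("now back",i8[172:188,244])
E
```

```text
start ring z40 outer (array([176.2, 172.7]), array([369.2, 258.6])) z36 (array([176.4, 182.1]), array([369. , 268.5]))
0.036 [0.48914625 0.16915411 0.036     ] outer (array([409.2, 102.1]), array([588.3, 177.1])) bore (array([436.6, 112.9]), array([560.9, 165. ]))
0.04 [0.48929264 0.16896674 0.04      ] outer (array([408.5,  93.5]), array([587.9, 168.1])) bore (array([435.9, 104.3]), array([560.5, 156.1]))
start front col [142 155 191 212 216 216 217 218 215 212 195 164 143 157 191 208 212 209
 207 207]
now front col [185 156 150 176 202 213 217 219 218 216 201 173 171 195 213 215 214 214
 213 216]
start back [218 219 220 218 219 211 190 159 142 155 191 212 216 216 217 218]
now back [214 214 216 218 218 207 185 156 150 176 202 213 217 219 218 216]
```

```bash
python3 - <<'E'
from h import *
t=dict(np.load("pics/top8.npz"));s=dict(np.load("pics/side8.npz"))
cv2.imwrite("pics/z8.png",np.hstack([cv2.resize(t["img"][228:278,200:250,::-1],(400,400),interpolation=2),cv2.resize(s["img"][172:197,225:265,::-1],(400,250),interpolation=2).repeat(1,0) if 0 else cv2.copyMakeBorder(cv2.resize(s["img"][172:197,225:265,::-1],(400,250),interpolation=2),0,150,0,0,0)]))
E
```

```text
(no output)
```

View pics/z8.png

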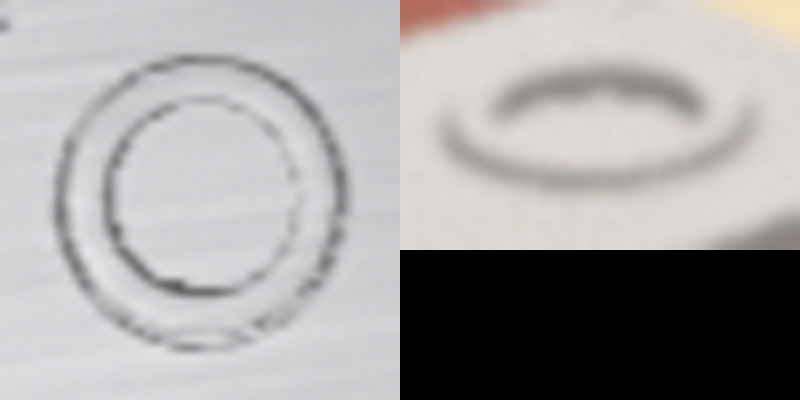

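drive_tool --pt "-1 0 -0.36 0 0 0 0" --pt "-1 0 -0.36 0 0 0 0" --pt "-1 0 -0.36 0 0 0 0" --pt "-1 0 -0.36 0 0 0 0" --pt "-1 0 -0.36 0 0 0 0"

```text
t: 10.48
ee_pos: [0.5017, 0.066, 0.1203]
orientation: [-3.134, -0.217, -0.0]
force: [1.2, 0.1, -0.3]
gripper_width: -0.0001
```

drive_tool --pt "-1 0 -0.36 0 0 0 0" --pt "-1 0 -0.36 0 0 0 0" --pt "-1 0 -0.3 0.1 0 0 0" --pt "-1 0 -0.1 0.2 0 0 0" --pt "-1 0 0 0 0 0 0"

```text
t: 10.9
ee_pos: [0.4848, 0.177, 0.0878]
orientation: [3.133, 0.222, -0.006]
force: [-0.4, -1.1, -1.0]
gripper_width: -0.0001
```

```bash
python3 -c "
from h import go
go(.489,.171,.0345)"
```

```text
t 10.9 ee [0.4848 0.177  0.0878] F [-0.4 -1.1 -1. ] w -0.0001
shift units(0.1m) [0.035 0.065 0.533] xdir 8.1 ydir -81.9 z [-3.7e-03 -6.0e-04 -1.0e+00]
world x,y in tool units per mm: [[0.0099, 0.0014], [0.0014, -0.0099]]
```

drive_tool --pt "-1 0.035 0.065 0.1 0 0 0" --pt "-1 0 0 0.2 0 0 0" --pt "-1 0 0 0.1 0 0 0" --pt "-1 0 0 0.08 0 0 0" --pt "-1 0 0 0 0 0 0"

```text
t: 11.32
ee_pos: [0.4913, 0.1674, 0.0407]
orientation: [3.134, 0.214, -0.003]
force: [-0.6, 1.2, -0.1]
gripper_width: 0.0
```

drive_tool --pt "-1 0 0 0.02 0 0 0" --pt "-1 0 0 0.02 0 0 0" --pt "-1 0 0 0.01 0 0 0" --pt "-1 0 0 0 0 0 0"

```text
t: 11.65
ee_pos: [0.492, 0.1683, 0.037]
orientation: [-3.134, -0.216, -0.001]
force: [0.9, 0.2, 0.9]
gripper_width: 0.0002
```

drive_tool --pt "-1 0 -0.04 0 0 0 0" --pt "-1 0 -0.04 0 0 0 0" --pt "-1 0 -0.04 0 0 0 0" --pt "-1 0 -0.03 0 0 0 0"

```text
t: 11.98
ee_pos: [0.4898, 0.1838, 0.0369]
orientation: [-3.134, -0.216, -0.0]
force: [-0.8, 0.5, 0.6]
gripper_width: 0.0002
```

drive_tool --pt "-1 0 -0.01 0 0 0 0"

```text
t: 12.07
ee_pos: [0.4896, 0.1848, 0.0369]
orientation: [-3.134, -0.217, -0.0]
force: [-0.8, 0.9, 0.2]
gripper_width: 0.0001
```

drive_tool --pt "-1 0 -0.01 0 0 0 0"

```text
t: 12.15
ee_pos: [0.4895, 0.1854, 0.0368]
orientation: [-3.134, -0.216, -0.0]
force: [0.0, -0.1, -0.0]
gripper_width: 0.0002
```

drive_tool --pt "-1 0 0.03 0 0 0 0" --pt "-1 0 0.02 0 0 0 0" --pt "-1 0 0 0.015 0 0 0" --pt "-1 0 0 0.01 0 0 0" --pt "-1 0 0 0 0 0 0"

```text
t: 12.57
ee_pos: [0.4901, 0.18, 0.034]
orientation: [3.134, 0.215, -0.001]
force: [-0.3, -0.3, 0.5]
gripper_width: -0.0001
```

drive_tool --pt "-1 0 -0.02 0 0 0 0" --pt "-1 0 -0.02 0 0 0 0"

```text
t: 12.73
ee_pos: [0.4896, 0.1842, 0.0343]
orientation: [-3.134, -0.215, 0.0]
force: [-0.6, 0.3, 0.4]
gripper_width: 0.0002
```

drive_tool --pt "-1 0 -0.01 0 0 0 0" --pt "-1 0 0 0 0 0 0"

```text
t: 12.9
ee_pos: [0.4895, 0.1854, 0.0343]
orientation: [-3.134, -0.216, -0.0]
force: [-0.7, 0.2, 0.7]
gripper_width: 0.0001
```

drive_tool --pt "-1 0 -0.01 0 0 0 0" --pt "-1 0 0 0 0 0 0"

```text
t: 13.07
ee_pos: [0.4894, 0.1862, 0.0343]
orientation: [-3.134, -0.216, -0.0]
force: [-0.7, -0.4, 0.3]
gripper_width: 0.0001
```

drive_tool --pt "-1 0 -0.01 0 0 0 0" --pt "-1 0 0 0 0 0 0"

```text
t: 13.23
ee_pos: [0.4892, 0.1871, 0.0343]
orientation: [3.134, 0.216, -0.0]
force: [-0.1, -0.8, 1.7]
gripper_width: 0.0001
```

drive_tool --pt "-1 0 -0.005 0 0 0 0" --pt "-1 0 0 0 0 0 0"

```text
t: 13.4
ee_pos: [0.4891, 0.1876, 0.0343]
orientation: [3.134, 0.216, -0.0]
force: [-0.8, -0.9, 0.2]
gripper_width: -0.0001
```

drive_tool --pt "-1 0 -0.005 0 0 0 0" --pt "-1 0 0 0 0 0 0"

```text
t: 13.57
ee_pos: [0.4891, 0.188, 0.0343]
orientation: [3.134, 0.216, -0.0]
force: [-0.4, -0.9, -0.6]
gripper_width: -0.0002
```

drive_tool --pt "-1 0 -0.005 0 0 0 0" --pt "-1 0 0 0 0 0 0"

```text
t: 13.73
ee_pos: [0.489, 0.1885, 0.0343]
orientation: [3.134, 0.216, -0.0]
force: [0.0, -3.0, -0.2]
gripper_width: -0.0003
```

drive_tool --pt "-1 0 -0.005 0 0 0 0" --pt "-1 0 0 0 0 0 0"

```text
t: 13.9
ee_pos: [0.4889, 0.1889, 0.0343]
orientation: [3.134, 0.216, -0.0]
force: [0.1, -2.8, -0.1]
gripper_width: 0.0
```

drive_tool --pt "-1 0 -0.005 0 0 0 0" --pt "-1 0 0 0 0 0 0"

```text
t: 14.07
ee_pos: [0.4888, 0.1893, 0.0342]
orientation: [3.134, 0.216, -0.001]
force: [1.5, -6.0, 0.0]
gripper_width: 0.0002
```

drive_tool --pt "-1 0 -0.005 0 0 0 0" --pt "-1 0 0 0 0 0 0"

```text
t: 14.23
ee_pos: [0.4888, 0.1896, 0.0342]
orientation: [3.133, 0.216, -0.001]
force: [1.0, -7.8, 0.1]
gripper_width: 0.0002
```

drive_tool --pt "-1 0 -0.005 0 0 0 0" --pt "-1 0 0 0 0 0 0"

```text
t: 14.4
ee_pos: [0.4887, 0.1898, 0.0342]
orientation: [3.133, 0.216, -0.001]
force: [1.5, -9.8, 0.1]
gripper_width: -0.0001
```

drive_tool --pt "-1 0 0.05 0 0 0 0" --pt "-1 0 0.1 0 0 0 0" --pt "-1 0 0.1 0 0 0 0" --pt "-1 0 0.08 0 0 0 0" --pt "-1 0 0 0 0 0 0"

```text
t: 14.82
ee_pos: [0.4935, 0.1564, 0.0343]
orientation: [-3.134, -0.213, -0.0]
force: [0.0, 0.2, -0.2]
gripper_width: 0.0005
```

drive_tool --pt "-1 0 0.02 0 0 0 0" --pt "-1 0 0.01 0 0 0 0" --pt "-1 0 0 0 0 0 0"

```text
t: 15.07
ee_pos: [0.4937, 0.1549, 0.0343]
orientation: [-3.134, -0.216, -0.0]
force: [0.7, 0.3, 0.5]
gripper_width: 0.0002
```

drive_tool --pt "-1 0 0.01 0 0 0 0" --pt "-1 0 0 0 0 0 0"

```text
t: 15.23
ee_pos: [0.4938, 0.1541, 0.0343]
orientation: [-3.134, -0.216, 0.0]
force: [-1.2, 2.0, 0.4]
gripper_width: 0.0002
```

drive_tool --pt "-1 0 0.01 0 0 0 0" --pt "-1 0 0 0 0 0 0"

```text
t: 15.4
ee_pos: [0.4939, 0.1533, 0.0343]
orientation: [-3.134, -0.216, 0.0]
force: [-1.2, 4.7, 0.4]
gripper_width: -0.0001
```

drive_tool --pt "-1 0 0.01 0 0 0 0" --pt "-1 0 0 0 0 0 0"

```text
t: 15.57
ee_pos: [0.4937, 0.1525, 0.0343]
orientation: [-3.133, -0.215, 0.001]
force: [-2.8, 8.6, 3.2]
gripper_width: -0.0002
```

drive_tool --pt "-1 0 -0.06 0 0 0 0" --pt "-1 -0.02 -0.09 0 0 0 0" --pt "-1 0 0 0 0 0 0" --pt "-1 0 0 -0.1 0 0 0" --pt "-1 0 0 -0.3 0 0 0"

```text
t: 15.98
ee_pos: [0.488, 0.1661, 0.0723]
orientation: [3.133, 0.216, -0.009]
force: [-0.2, 0.4, -0.3]
gripper_width: -0.0
```

drive_tool --pt "-1 0 0.1 -0.35 0 0 0" --pt "-1 0 0.36 -0.1 0 0 0" --pt "-1 0 0.36 0 0 0 0" --pt "-1 0 0.36 0 0 0 0" --pt "-1 0 0.36 0 0 0 0"

```text
t: 16.4
ee_pos: [0.5113, 0.0123, 0.1205]
orientation: [3.134, 0.216, 0.002]
force: [1.5, 0.4, -0.0]
gripper_width: -0.0
```

drive_tool --pt "-1 0 0.36 0 0 0 0" --pt "-1 0 0.36 0 0 0 0" --pt "-1 0 0.36 0 0 0 0" --pt "-1 0 0.36 0 0 0 0" --pt "-1 0 0 0 0 0 0"

```text
t: 16.82
ee_pos: [0.5317, -0.1341, 0.1203]
orientation: [3.133, 0.21, 0.003]
force: [-0.7, -0.3, -0.5]
gripper_width: -0.0001
```

```bash
python3 - <<'E'
from h import *
from bench import imaging
go(.4876,.170,.0345)
t=imaging.read_camera("top");s=imaging.read_camera("side")
a=cv2.resize(t["img"][228:278,200:250,::-1],(400,400),interpolation=2)
b=cv2.copyMakeBorder(cv2.resize(s["img"][172:197,225:265,::-1],(400,250),interpolation=2),0,150,0,0,0)
cv2.imwrite("pics/z9.png",np.hstack([a,b])); cv2.imwrite("pics/top9.png",t["img"][:,:,::-1])
E
```

```text
t 16.82 ee [ 0.5317 -0.1341  0.1203] F [-0.7 -0.3 -0.5] w -0.0001
shift units(0.1m) [-0.033 -3.074  0.852] xdir 7.7 ydir -82.3 z [ 0.0021 -0.0018 -1.    ]
world x,y in tool units per mm: [[0.0099, 0.0013], [0.0013, -0.0099]]
```

View pics/z9.png

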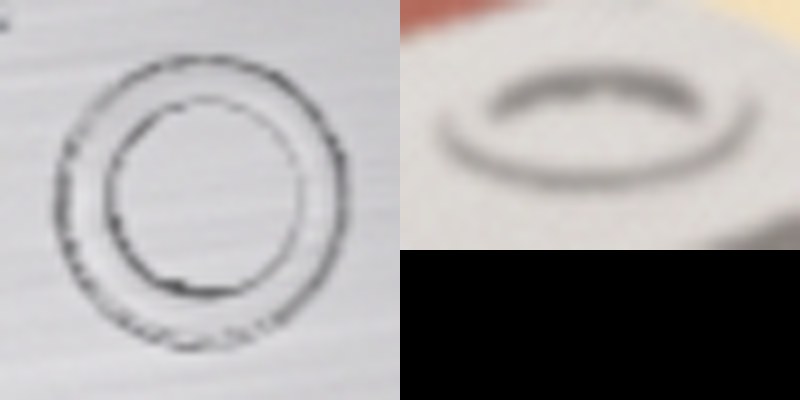

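View pics/top9.png

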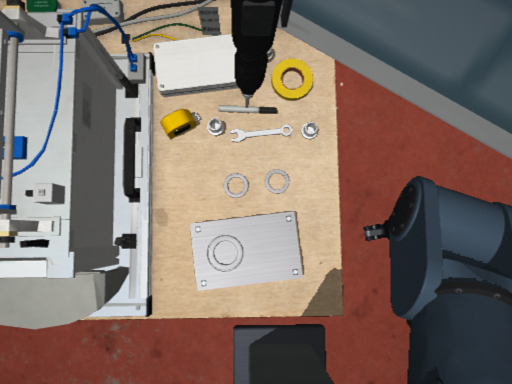

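```bash
python3 -c "
from bench import robot
print(robot.sign_off())"
```

```text
the job is handed in; nothing more can be done
None
```

I slid the ring about 110 mm across the plate with the shut fingers in its bore, and it is now lying in the pocket. I handed the job in at about 17 s of robot time; the hand-in gave no verdict.

**Feeling the pocket:** The first slide showed no clear force rise as the ring dropped in. I backed off, looked, then felt for the walls with the fingers back in the bore. The wall showed on both sides, about 10 N towards +y and about 9 N towards −y. No wrist reading went above about 10 N at any time.

**Last pictures:**
- The ring sits inside the pocket outline. Its bore centre was about 1.5 mm to +x of the pocket's centre, which is about the clearance.
- In the side view, the rim matches a ring top at 36 mm, not 40 mm, and an even, thinner band of its side shows. Both fit a ring that is flat and home.
- The cups, spanner and tape measure look unmoved in the top view, compared by eye only.
- The arm ended about 0.3 m to the −y side of the pocket, touching nothing.

**Not checked:** I did not push the ring along x, and its level was judged from pictures only. The side view read about 1 pixel off from the top-view estimate, which is within the calibration error.

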